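# Put the stray goods back into stock

### The job

Four stray goods lie in front of you on the packing table; put each back with its own kind. Stand the saffron jar upright in the empty well of the wooden rack, beside the one already there, and lay the small yellow carton, the pink packet and the ochre packet flat on the stack of their own kind, down between the corner angles of its magazine and lying the same way as the stack. Leave the tape roll and the stamp where they are.

Things in the scene. Friction and masses are not known exactly. Their poses are not given: they have to be found in the camera images.
- saffron_jar_center (a point): Stray saffron jar: round glass jar with red content and a beige cap, 49 mm across, 76 mm tall, standing upright loose on the table, 110 g. The point is its centre, half-way up (38 mm over its underside); z up.
- carton_center (a point): Stray small yellow carton, 37 x 72 x 18 mm (x, y, z), lying flat loose on the table in front of the rack and magazines, 21 g. The point is its centre; y runs along its 72 mm length, z up. Two more small yellow cartons beside the scale, at the left, belong to the clutter.
- pink_packet_center (a point): Stray flat pink packet, firm, 38 x 52 x 8 mm (x, y, z), lying flat loose on the table, 12 g. The point is its centre; y runs along its 52 mm length, z up.
- ochre_packet_center (a point): Stray flat ochre (dull yellow) packet, firm, 38 x 52 x 8 mm (x, y, z), lying flat loose on the table, 12 g. The point is its centre; y runs along its 52 mm length, z up.
- saffron_well (a point): Floor centre, 6 mm above the table, of the empty round well (66 mm wide, 20 mm deep) of the jar rack: a fixed beech block 84 x 156 x 26 mm (x, y, z) with two wells 76 mm apart. The other well holds a saffron jar like the stray one, fixed, its top 82 mm above the table. y points (leftwards) to that jar, x across the rack, z up. Turned up to 0.25 rad.
- carton_magazine_top (a point): Centre of the top face of two small yellow cartons, 18 mm thick each, fixed in their magazine, 40 mm above the table; y along their length, z up. The magazine is a fixed sheet-metal plate with four flared corner angles, 77 mm tall, 49 x 84 mm (x, y) between them; all sides are open, 63 mm wide in the long sides. Turned up to 0.5 rad.
- pink_magazine_top (a point): Centre of the top face of three pink packets, 8 mm thick each, fixed in their magazine, 28 mm above the table; y along their length, z up. The magazine is a fixed sheet-metal plate with four flared corner angles, 55 mm tall, 50 x 64 mm (x, y) between them; all sides are open, 47 mm wide in the long sides. Turned up to 0.5 rad.
- ochre_magazine_top (a point): Centre of the top face of three ochre packets, 8 mm thick each, fixed in their magazine, 28 mm above the table; y along their length, z up. The magazine is a fixed sheet-metal plate with four flared corner angles, 55 mm tall, 50 x 64 mm (x, y) between them; all sides are open, 47 mm wide in the long sides. Turned up to 0.5 rad.
- tape_roll_center (a point): Bystander, to be left alone: roll of brown gummed tape lying flat, 75 mm across, 19 mm tall, at the right of the work. The point is its centre.
- rubber_stamp_center (a point): Bystander, to be left alone: dark wooden hand stamp, 30 x 60 mm foot, 68 mm tall with a turned knob, at the right of the work. The point is its centre, half-way up.

How it is judged:
By the outcome, as a careful person would: the job done as asked, in the order asked, and still so for the second after the job is handed in, with the robot touching nothing.
It also fails if it takes over 128 s, if anything falls off the work surface, if the arm or the gripper's body presses on something with over 40 N, if the wrist force passes 120 N, or if a joint passes its speed limit or range.

### The arm

A 6-joint arm with a two-finger parallel gripper is mounted at the origin on the work surface; the furniture and walls round the work are solid. World frame = base frame: x ahead of the robot, y to its left, z up, the work surface at z = 0. Lengths are in mm, angles in rad, forces in N, time in s.
With the tool pointing down it reaches from about 275 to 750 mm from the base axis. Payload 10.2 kg.
Tool frame: the origin (TCP) lies midway between the tips of the shut fingers; the grasp point (between the pads) lies 19 mm behind it (ctrl.pinch_z is the distance from the TCP to the grasp point, in mm); x points along the fingers, z is the direction in which the jaws open and shut, and the axes are right-handed (so a half turn about x gives the same grasp; the last joint's range is limited). The gripper opens to 85 mm and grips with 20 to 120 N. Pads are 22 mm wide; open, the fingers measure 114 mm over their backs; the gripper's body (76 mm by 85 mm) begins 54 mm behind the grasp point. The pads swing forward as they close: fully open they stand 13 mm farther back than shut.
Start: joints at [-1.509, 0.313, 1.498, -0, 1.331, -0.223], TCP at [147.494, -503.862, 231.294] pointing down, gripper open.
Joint ranges: [-2.94, 2.94], [-0.97, 2.17], [0.19, 2.56], [-1.23, 4.37], [0.02, 3.11], [-2.88, 2.88]. Speed limits (rad/s): [2.39, 2.39, 3.01, 3.14, 3.14, 3.14].

### API

Orientations are given as a unit quaternion [w, x, y, z].
In Python, from rig import ctrl, capture, workorder, nets gives the robot as it stands. The module is installed in compiled form; this text tells all that it offers.
- The arm moves only by the tool send_rows, never from a script. Its argument "rows" is text: rows parted by semicolons, each of 5 numbers parted by spaces: the opening, from 0 (shut) to 1 (fully open), then the shift along the tool's x, y, z in cm, then the turn about the tool's x in units of 5 degrees (1.0 is 5 degrees). In form: grip x y z yaw; .... A call has 1 to 12 rows; each row is the pose to reach, as a shift and turn from the pose commanded when the call began, along the tool's axes at that moment; what a row does not reach only later rows make up. A row lasts 1/10 s, in which the tool goes at most 50 mm and 8.59 degrees, less where a joint would pass 70% of its speed; a pose out of reach is approached as far as the arm can. A call with a gripper value outside its range is refused whole. The fingers move at their own pace and stop on an object; "grip_force" is the grip in N (left out, the last holds). Time passes only in rows, so rows that repeat a pose let the fingers close. It gives the time, the measured TCP pose, the force and the opening at its end, in the units of the state.
- ctrl.sense(): the state, without advancing time (a new reading comes with each control period).
- capture(name): name is "side" or "top"; returns a dict with "pixels" (384x512x3 uint8, red, green, blue), "intrinsics" (3x3 intrinsics, pixels), "view" (4x4, takes a point from world to camera coordinates). Camera axes: x right, y down, z forward; pixel columns grow to the right and rows downward; lengths in mm; the calibration is good to about 2 mm. A picture is of the moment at which its call begins. There is no depth.
- workorder.finish_job(): hands the job in, once; it reports no verdict.
Trained networks look in a picture, given as the dict that the camera call returned (one of the last four; its "shot" number tells which), for a name from the list of things; names that differ only in an ending like _2 or _b are one class to them, and where a whole thing is asked for, a point or a joint stands for the part that bears it (a point fixed in the world has none). Each returns a list of dicts, best first, with "confidence" (0 to 1); they miss things now and then, are a little off and sometimes report something else, mostly with a low value. They report only what shows in the picture. A call takes as long as a camera call.
- nets.boxes_of(picture, target): "location" ([x, y, z] in mm, in world coordinates, good to about 4 mm: the middle of the surface that is visible of it).
- nets.spot_point(picture, target): "location" ([x, y, z] in mm, in world coordinates, good to about 4 mm: a listed point, or the origin of a listed thing).
The state is a dict: "time_s": time; "joints": joint angles; "dq": joint speeds; "tau": joint torques, N m; "eef_pos": TCP position; "ee_rot": TCP orientation; "force": force on the tool from outside, world axes, zero at the start; "wrist_torque": the same for the moment, N m; "grip_width": opening from 0.0 (shut) to 1.0 (fully open).
Only numpy, scipy, OpenCV 4.12 (cv2) and the standard library are available. Lean on these libraries where they do the work, as an engineer would, in place of code of your own. Each camera call takes 0.05 s, during which the arm holds its last target.

## Working session

There is one attempt and no reset: what is moved stays moved. The work goes in short steps, Python scripts to look and compute and a tool call to move; the robot and the scene stay as the last step left them, time stands still between calls to the robot, and variables do not carry over. Pictures are saved under pics/ and viewed, and the job is handed in when it is done.

Besides the shell and the picture viewer there is one more tool, called after "Emit:" by a JSON object that holds its "op" and its "data". send_rows: Moves the arm, as the interface text tells. Its arguments: {"type":"object","properties":{"rows":{"type":"string"},"grip_force":{"type":"number"}},"required":["rows"]}

```bash
mkdir -p pics; ls
cat > h.py <<'E'
import numpy as np, cv2
from rig import ctrl, capture, workorder, nets
def save(p,name,crop=None,scale=1):
    im=cv2.cvtColor(np.array(p["pixels"]),cv2.COLOR_RGB2BGR)
    if crop: 
        a,b,c,d=crop; im=im[b:d,a:c]
    im=cv2.resize(im,None,fx=scale,fy=scale,interpolation=cv2.INTER_CUBIC)
    cv2.imwrite("pics/"+name,im)
def proj(p,X):
    X=np.atleast_2d(X).astype(float); V=np.array(p["view"]);K=np.array(p["intrinsics"])
    c=X@V[:3,:3].T+V[:3,3]; u=c@K.T; return u[:,:2]/u[:,2:]
def back(p,uv,z):
    uv=np.atleast_2d(uv).astype(float); V=np.array(p["view"]);K=np.array(p["intrinsics"])
    d=np.c_[uv,np.ones(len(uv))]@np.linalg.inv(K).T@V[:3,:3]
    o=-V[:3,:3].T@V[:3,3]
    return o+d*((z-o[2])/d[:,2:])
E
python3 - <<'E'
from h import *
for n in ["side","top"]:
    p=capture(n); save(p,n+"0.png",scale=1.5)
    V=np.array(p["view"]); print(n,p["shot"],-V[:3,:3].T@V[:3,3])
    for t in ["saffron_jar_center","carton_center","pink_packet_center","ochre_packet_center","saffron_well","carton_magazine_top","pink_magazine_top","ochre_magazine_top","tape_roll_center","rubber_stamp_center"]:
        print(t,[(np.round(r["location"]).astype(int).tolist(),round(r["confidence"],2)) for r in nets.spot_point(p,t)][:4])
print(ctrl.sense())
E
```

```text
pics
side 1 [ -148.08163709 -1338.91653229   843.3724706 ]
saffron_jar_center []
carton_center [([381, -312, 8], 0.56), ([444, 72, 0], 0.17)]
pink_packet_center []
ochre_packet_center [([440, 74, 2], 0.62), ([554, -114, 41], 0.61)]
saffron_well [([563, 276, 6], 0.74)]
carton_magazine_top [([556, -115, 40], 0.93)]
pink_magazine_top [([564, -305, 29], 0.93)]
ochre_magazine_top [([561, 96, 30], 0.64)]
tape_roll_center [([439, -466, 9], 0.81)]
rubber_stamp_center [([595, -458, 34], 0.62)]
top 2 [ 370.32640176  -87.35775123 1107.98338916]
saffron_jar_center [([443, 211, 38], 0.81)]
carton_center [([380, -317, 8], 0.84), ([566, -302, 28], 0.51)]
pink_packet_center [([426, -120, 6], 0.68)]
ochre_packet_center [([438, 72, 4], 0.58)]
saffron_well [([560, 280, 5], 0.94)]
carton_magazine_top [([561, 94, 31], 0.65), ([554, -116, 42], 0.6)]
pink_magazine_top [([565, -300, 25], 0.98)]
ochre_magazine_top [([563, 96, 24], 0.77)]
tape_roll_center [([443, -464, 8], 0.8)]
rubber_stamp_center [([597, -459, 33], 0.48)]
{'time_s': 1.1, 'joints': array([-1.50942238e+00,  3.12895444e-01,  1.49772599e+00, -2.47653046e-05,
        1.33102565e+00, -2.23417696e-01]), 'dq': array([ 1.50972261e-03, -2.45053693e-06,  8.88551400e-04,  1.67297365e-03,
       -1.70879120e-03,  1.24749147e-03]), 'tau': array([ 6.81468591e-04, -4.12171125e+01, -2.59896702e+01, -1.48611607e-04,
        4.52200238e-04, -9.84061217e-06]), 'eef_pos': array([ 147.4753024 , -503.84878079,  231.28671487]), 'ee_rot': array([ 0.56587927,  0.42398936,  0.56591715, -0.42397105]), 'force': array([-0.24104087,  0.19935626,  0.6574452 ]), 'wrist_torque': array([-0.03317201, -0.00951557,  0.06745152]), 'grip_width': 1.0005453745138242}
```

View pics/top0.png

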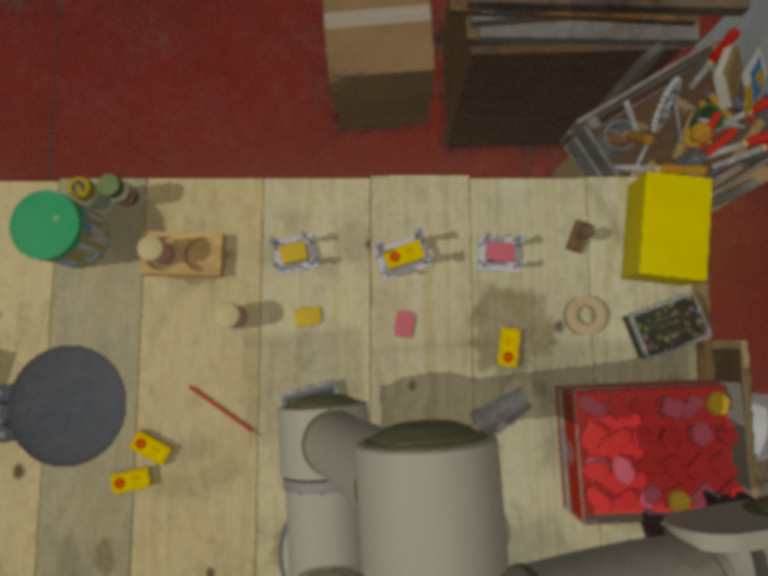

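View pics/side0.png

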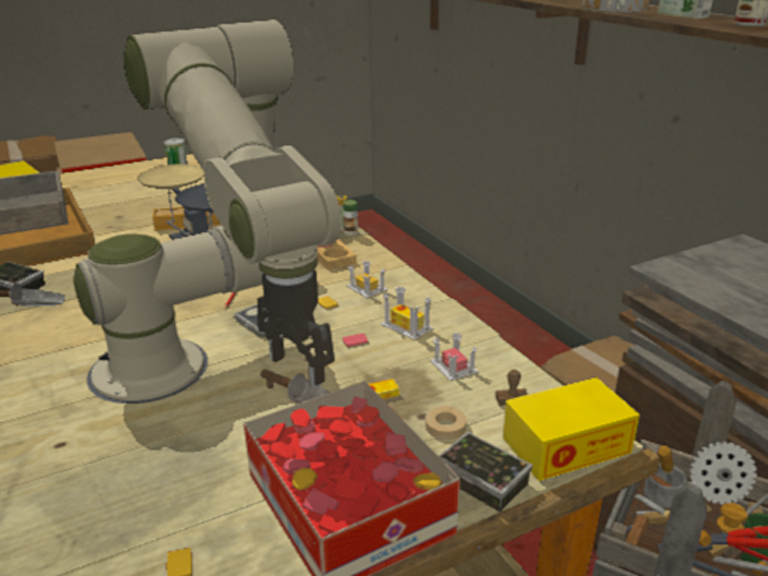

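```bash
cat > seg.py <<'E'
from h import *
def seg(p,guess,z,r=24,kind=None):
    """colour blob about the guess; returns centre and axis angle on plane z"""
    im=np.array(p["pixels"]); big=cv2.resize(im,None,fx=4,fy=4,interpolation=cv2.INTER_LINEAR)
    hsv=cv2.cvtColor(big,cv2.COLOR_RGB2HSV)
    u=proj(p,[guess])[0]; uc=(u+.5)*4
    h,s,v=[hsv[...,i].astype(int) for i in range(3)]
    if kind=='pink': m=((h>160)|(h<6))&(s>95)
    else: m=(s>165)&((h<36)|(h>170))&(v>90)
    yy,xx=np.mgrid[:m.shape[0],:m.shape[1]]
    m&=(abs(xx-uc[0])<r*4)&(abs(yy-uc[1])<r*4)
    m=cv2.morphologyEx(m.astype(np.uint8),cv2.MORPH_CLOSE,np.ones((9,9)))
    n,l,st,c=cv2.connectedComponentsWithStats(m)
    k=1+np.argmax(st[1:,4]); m=(l==k)
    py,px=np.nonzero(m); W=back(p,np.c_[(px+.5)/4-.5,(py+.5)/4-.5],z)[:,:2]
    rect=cv2.minAreaRect(W.astype(np.float32))
    C=np.cov(W.T); w,v=np.linalg.eigh(C); a=v[:,1]; 
    ang=np.arctan2(-a[0],a[1])  # angle of +y axis from world y (ccw yaw)
    ang=(ang+np.pi/2)%np.pi-np.pi/2
    return W.mean(0),ang,np.sqrt(12*w),rect,m
E
python3 - <<'E'
from seg import *
p=capture("top")
T=[("carton",(380,-317,18),18,None),("pink",(426,-120,8),8,'pink'),("ochre",(438,72,8),8,None),
("cmag",(555,-115,40),40,None),("pmag",(565,-302,28),28,'pink'),("omag",(562,95,28),28,None)]
for n,g,z,k in T:
    c,a,s,r,m=seg(p,g,z,20,k)
    print(n,c.round(1),"yaw",a.round(3),"size",s.round(1),"rect",np.round(r[0],1),np.round(r[1],1),round(r[2],1))
save(p,"mags.png",(150,135,380,260),3.4)
save(p,"left.png",(80,135,240,235),4.5)
E
```

```text
carton [ 381.4 -315.4] yaw 1.428 size [37.7 70.5] rect [ 381.8 -315.7] [38.9 72.4] 81.5
pink [ 426.6 -117.3] yaw 1.426 size [33. 47.] rect [ 426.7 -117.2] [34.8 48.7] 83.7
ochre [443.  70.] yaw 0.121 size [29.1 44.2] rect [443.1  69.9] [30.8 46.3] 5.0
cmag [ 556.7 -116.8] yaw 0.347 size [32.9 69.2] rect [ 556.7 -117. ] [33.7 70.7] 20.1
pmag [ 562.5 -302.3] yaw -0.035 size [34.  48.7] rect [ 562.4 -302.4] [50.2 36.5] 88.4
omag [564.   95.3] yaw 0.148 size [31.1 44.4] rect [564.1  95.4] [32.5 45.9] 12.4
```

View pics/mags.png

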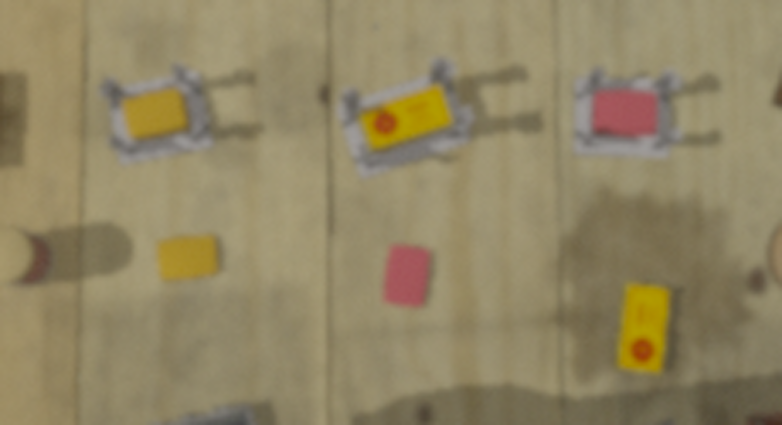

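View pics/left.png

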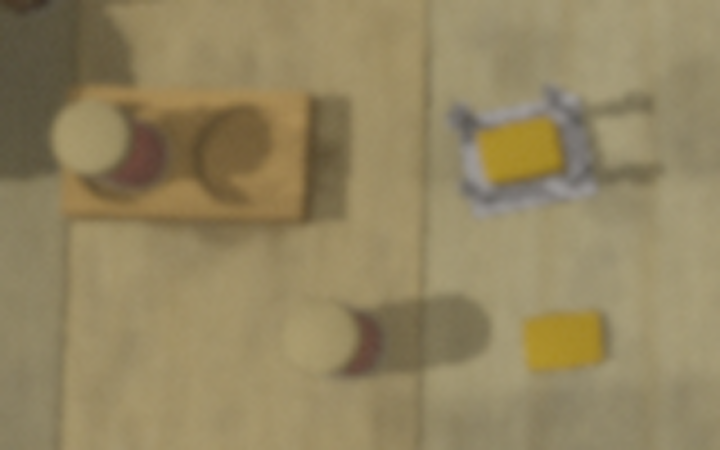

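```bash
cat > go.py <<'E'
from h import *
from scipy.spatial.transform import Rotation as R
def pose():
    s=ctrl.sense(); q=s["ee_rot"]; return s,np.array(s["eef_pos"]),R.from_quat([q[1],q[2],q[3],q[0]]).as_matrix()
def plan(xyz,jaw):
    """jaw = world angle (rad) of tool z axis, mod pi"""
    s,p,M=pose()
    d=M.T@(np.array(xyz)-p)/10
    cur=np.arctan2(M[1,2],M[0,2])
    t=-(jaw-cur); t=(t+np.pi/2)%np.pi-np.pi/2   # turn about tool x (down)
    print("t",round(s["time_s"],1),"tcp",p.round(1),"tilt",M[:,0].round(4),"jaw",cur.round(3),"j1,j6",s["joints"][[0,5]].round(3),"grip",round(s["grip_width"],3),"F",np.round(s["force"],1))
    u=np.degrees(t)/5
    print("shift cm",d.round(2),"turn units",round(u,2),"or",round(u-36*np.sign(u),2))
E
python3 - <<'E'
from go import *
p=capture("top")
f=lambda x,y:np.array([x/4.5+80-.4,y/4.5+135-.4])
print("rack corners",back(p,[f(80,88),f(308,95),f(303,218),f(62,213)],26).round(1))
print("fixed cap",back(p,f(91,137),82).round(1),"stray cap",back(p,f(321,338),76).round(1))
print("well rim",back(p,[f(195,145),f(272,145),f(233,105),f(233,200)],26).round(1))
plan((443,211,231),0)
# synth check: project jar/wells
im=np.array(p["pixels"])[:,:,::-1].copy()
E
```

```text
rack corners [[607.6 384.   26. ]
 [602.  235.   26. ]
 [521.5 236.1  26. ]
 [525.6 392.3  26. ]]
fixed cap [[564.6 351.6  82. ]] stray cap [[440.8 208.1  76. ]]
well rim [[569.6 307.6  26. ]
 [569.2 257.5  26. ]
 [595.7 283.7  26. ]
 [533.5 281.7  26. ]]
t 1.2 tcp [ 147.5 -503.9  231.3] tilt [-0.  0. -1.] jaw -1.286 j1,j6 [-1.509 -0.223] grip 1.0 F [-0.2  0.9 -0.1]
shift cm [ 3.000e-02  4.845e+01 -6.030e+01] turn units -14.74 or 21.26
```

Emit:
{"op": "send_rows", "data": {"rows": "1 0 3 -3.8 -1;1 0 6 -7.5 -2;1 0 9 -11.3 -3;1 0 12 -15 -4;1 0 15 -18.8 -5;1 0 18 -22.6 -6;1 0 21.2 -26.4 -7;1 0 24.2 -30.1 -8;1 0 27.2 -33.9 -9;1 0 30.3 -37.7 -10;1 0 33.3 -41.5 -11;1 0 36.3 -45.2 -12", "grip_force": 30}}

```text
time_s: 2.4
eef_pos: [369.2, 34.1, 231.6]
ee_rot: [0.703, 0.083, 0.702, -0.083]
force: [0.6, -1.6, 0.5]
grip_width: 1.001
```

```bash
python3 -c "
from go import *
plan((442,209.5,130),-0.03)"
```

```text
t 2.4 tcp [369.2  34.1 231.6] tilt [ 1.1e-03 -4.0e-04 -1.0e+00] jaw -0.235 j1,j6 [-0.227  0.008] grip 1.001 F [ 0.6 -1.6  0.5]
shift cm [10.17 18.75  2.98] turn units -2.35 or 33.65
```

Emit:
{"op": "send_rows", "data": {"rows": "1 0 4 0.6 -0.5;1 0 8 1.2 -1;1 0 12 1.9 -1.5;1 0 16 2.5 -2;1 1 18.7 3 -2.35;1 4 18.7 3 -2.35;1 7.5 18.7 3 -2.35;1 10.2 18.7 3 -2.35;1 10.2 18.7 3 -2.35;1 10.2 18.7 3 -2.35"}}

```text
time_s: 3.4
eef_pos: [442.7, 206.6, 130.1]
ee_rot: [0.707, 0.012, 0.707, -0.012]
force: [-0.1, 0.3, 0.8]
grip_width: 0.999
```

Run:
```python
from go import *
plan((442,209.5,37),-0.03)
p=capture("top");save(p,"jar_t.png",(80,135,240,235),4.5)
print(nets.spot_point(p,"saffron_jar_center"))
p=capture("side");save(p,"jar_s.png",(130,80,330,230),4);print(nets.spot_point(p,"saffron_jar_center"))
print(nets.spot_point(p,"saffron_well"))
```

```text
t 3.4 tcp [442.7 206.6 130.1] tilt [ 6.e-04  2.e-04 -1.e+00] jaw -0.034 j1,j6 [0.196 0.23 ] grip 0.999 F [-0.1  0.3  0.8]
shift cm [ 9.31  0.29 -0.08] turn units -0.04 or 35.96
[{'location': [444.2, 212.2, 40.5], 'confidence': 0.54}]
[{'location': [441.3, 209.8, 37.6], 'confidence': 0.85}]
[]
```

View pics/jar_s.png

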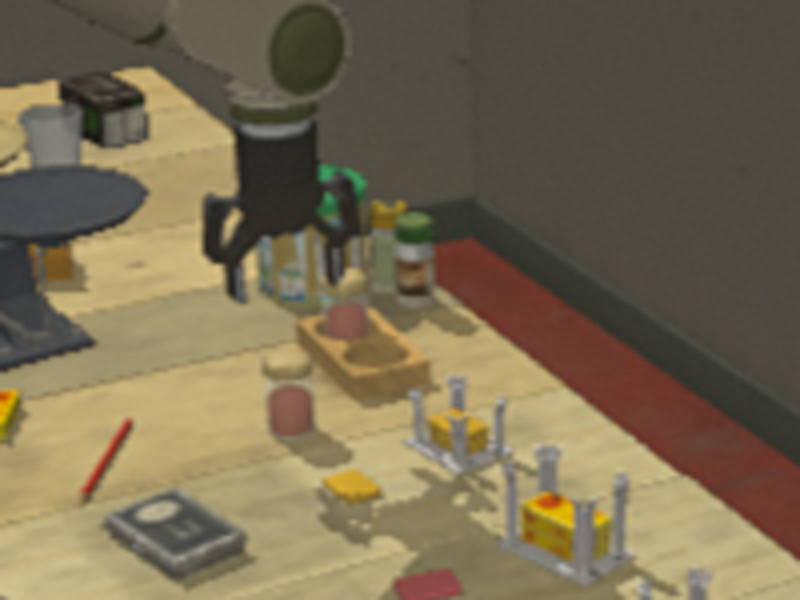

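View pics/jar_t.png

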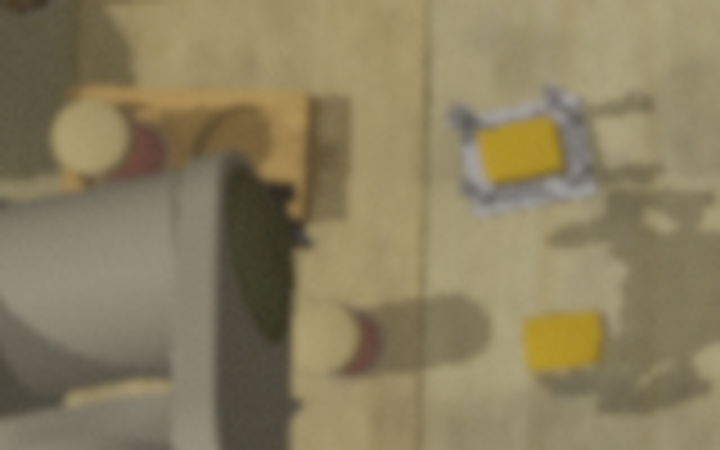

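Emit:
{"op": "send_rows", "data": {"rows": "1 0 0.4 -0.1 0;1 3 0.4 -0.1 0;1 6 0.4 -0.1 0;1 8 0.4 -0.1 0;1 9.2 0.4 -0.1 0;1 9.2 0.4 -0.1 0;0.4 9.2 0.4 -0.1 0;0.3 9.2 0.4 -0.1 0;0.3 9.2 0.4 -0.1 0;0.3 9.2 0.4 -0.1 0;0.3 9.2 0.4 -0.1 0;0.3 9.2 0.4 -0.1 0"}}

```text
time_s: 4.85
eef_pos: [441.8, 210.8, 38.5]
ee_rot: [0.708, 0.012, 0.706, -0.012]
force: [-3.0, -0.8, 7.0]
grip_width: 0.552
```

```bash
python3 -c "
from go import *
plan((562,277,130),-0.03)
p=capture('side');save(p,'jar_s2.png',(130,80,330,230),4)"
```

```text
t 4.8 tcp [441.8 210.8  38.5] tilt [ 1.5e-03  4.0e-04 -1.0e+00] jaw -0.034 j1,j6 [0.205 0.239] grip 0.552 F [-3.  -0.8  7. ]
shift cm [-9.13  7.03 11.8 ] turn units -0.04 or 35.96
```

View pics/jar_s2.png

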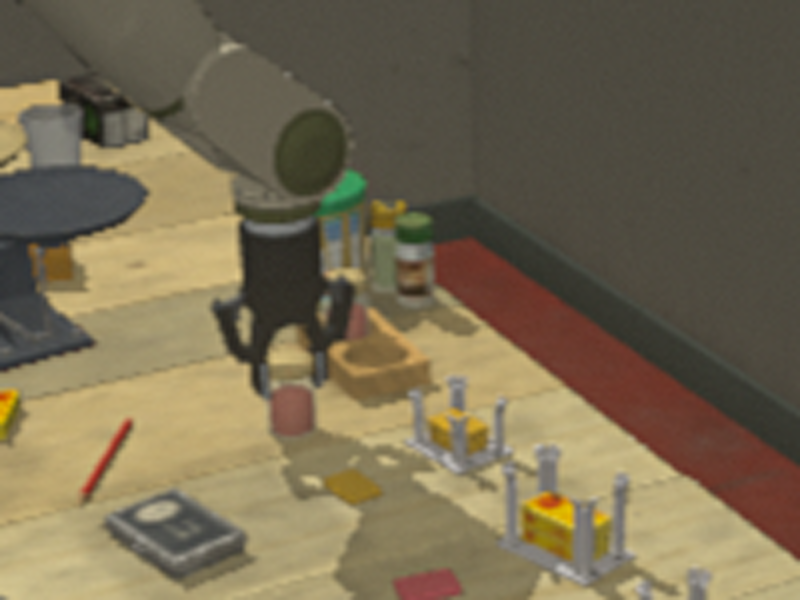

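Emit:
{"op": "send_rows", "data": {"rows": "0.3 -3 0 0 0;0.3 -6 0 0 0;0.3 -9.1 0 0 0;0.3 -9.1 2 3.4 0;0.3 -9.1 4.5 7.6 0;0.3 -9.1 7 11.8 0;0.3 -9.1 7 11.8 0;0.3 -9.1 7 11.8 0;0.3 -9.1 7 11.8 0"}}

```text
time_s: 5.8
eef_pos: [560.9, 276.2, 128.6]
ee_rot: [0.707, 0.012, 0.707, -0.012]
force: [-0.4, 0.8, -0.5]
grip_width: 0.547
```

Run:
```python
from go import *
plan((562,277,47),-0.03)
p=capture("side");save(p,"jar_s3.png",(170,100,290,190),6);
for t in ["saffron_jar_center","saffron_well"]: print(t,nets.spot_point(p,t))
p=capture("top");save(p,"jar_t3.png",(80,135,240,235),4.5)
for t in ["saffron_jar_center","saffron_well"]: print(t,nets.spot_point(p,t))
```

```text
t 5.8 tcp [560.9 276.2 128.6] tilt [-5.e-04 -1.e-04 -1.e+00] jaw -0.034 j1,j6 [0.271 0.304] grip 0.547 F [-0.4  0.8 -0.5]
shift cm [8.16 0.08 0.11] turn units -0.04 or 35.96
saffron_jar_center [{'location': [559.7, 272.0, 127.5], 'confidence': 0.7}, {'location': [561.9, 274.5, 4.6], 'confidence': 0.42}]
saffron_well [{'location': [563.2, 277.1, 0.8], 'confidence': 0.6}]
saffron_jar_center [{'location': [562.8, 277.1, 130.6], 'confidence': 0.52}]
saffron_well [{'location': [561.6, 278.3, 7.6], 'confidence': 0.67}]
```

View pics/jar_s3.png

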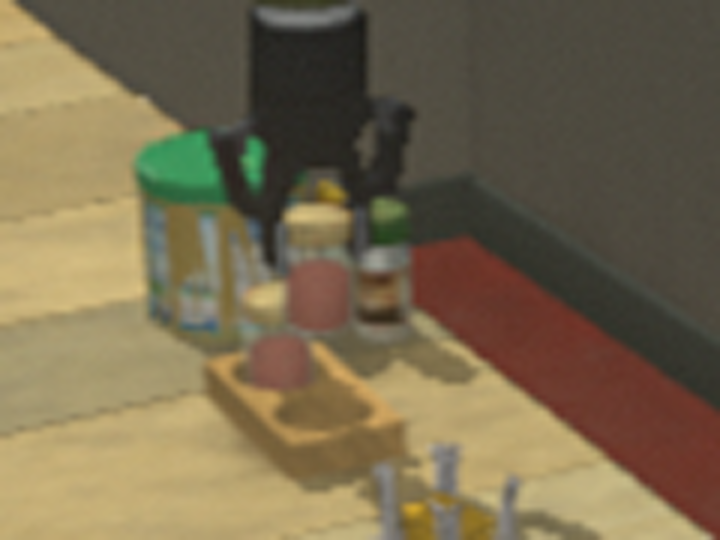

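View pics/jar_t3.png

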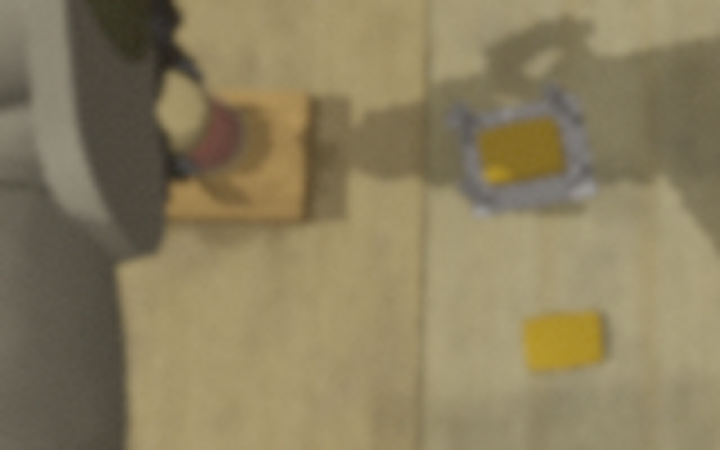

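Emit:
{"op": "send_rows", "data": {"rows": "0.3 3 0.1 0.1 0;0.3 5 0.1 0.1 0;0.3 6.5 0.1 0.1 0;0.3 7.4 0.1 0.1 0;0.3 8 0.1 0.1 0;0.3 8.3 0.1 0.1 0;0.3 8.3 0.1 0.1 0;0.3 8.3 0.1 0.1 0"}}

```text
time_s: 6.9
eef_pos: [563.1, 277.6, 45.9]
ee_rot: [0.707, 0.012, 0.707, -0.012]
force: [0.0, 0.1, -1.6]
grip_width: 0.549
```

Run:
```python
from go import *
plan((562,277,44.5),-0.03)
p=capture("side");save(p,"jar_s4.png",(170,100,290,190),6);
```

```text
t 6.9 tcp [563.1 277.6  45.9] tilt [ 1.e-03  3.e-04 -1.e+00] jaw -0.034 j1,j6 [0.272 0.305] grip 0.549 F [ 0.   0.1 -1.6]
shift cm [ 0.14 -0.06 -0.1 ] turn units -0.04 or 35.96
```

View pics/jar_s4.png

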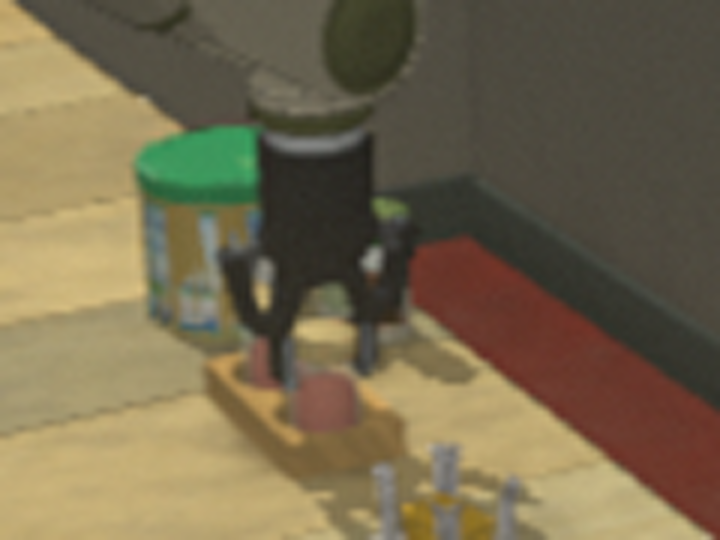

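Emit:
{"op": "send_rows", "data": {"rows": "0.3 0.1 0 0 0;0.3 0.2 0 0 0;0.3 0.2 0 0 0;0.6 0.2 0 0 0;0.65 0.2 0 0 0;0.8 0.2 0 0 0;1 0.2 0 0 0;1 0.2 0 0 0;1 0.2 0 0 0;1 -2 0 0 0;1 -5 0 0 0;1 -9 0 0 0"}}

```text
time_s: 8.15
eef_pos: [561.9, 277.2, 135.0]
ee_rot: [0.706, 0.012, 0.708, -0.012]
force: [-0.0, 0.4, -0.1]
grip_width: 0.998
```

Run:
```python
from go import *
# carton stray
plan((381.4,-315.5,231),1.428)
p=capture("side");save(p,"jar_s5.png",(170,100,290,190),6);
for t in ["saffron_jar_center"]: print(t,nets.spot_point(p,t))
```

```text
t 8.2 tcp [561.9 277.2 135. ] tilt [-3.1e-03 -9.0e-04 -1.0e+00] jaw -0.034 j1,j6 [0.272 0.305] grip 0.998 F [-0.   0.4 -0.1]
shift cm [ -9.49 -59.86 -16.07] turn units -16.75 or 19.25
saffron_jar_center []
```

View pics/jar_s5.png

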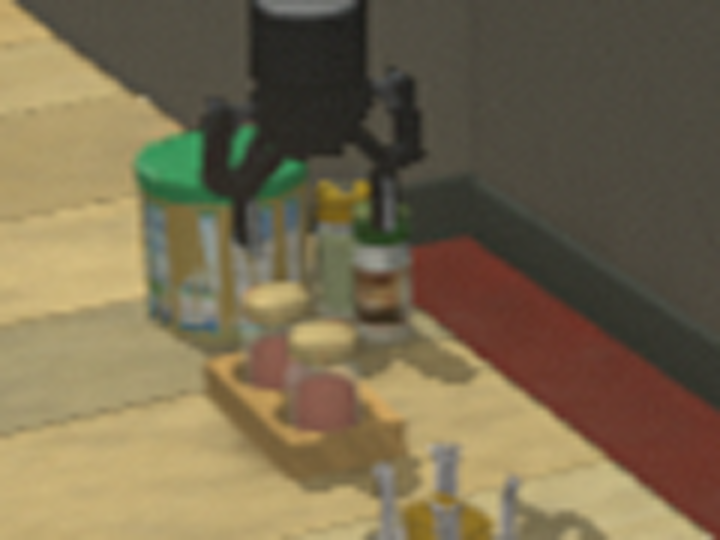

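Emit:
{"op": "send_rows", "data": {"rows": "1 -4 -2 0 -1;1 -8 -5 -1 -2;1 -9.5 -9.5 -2.4 -3.5;1 -9.5 -14 -3.8 -5;1 -9.5 -19 -5 -6.5;1 -9.5 -24 -6.4 -8;1 -9.5 -29 -7.8 -9.5;1 -9.5 -34 -9 -11;1 -9.5 -39 -10.4 -12.5;1 -9.5 -44 -11.8 -14;1 -9.5 -48.5 -13 -15.5;1 -9.5 -53 -14.2 -16.75"}}

```text
time_s: 9.45
eef_pos: [416.4, -203.9, 230.1]
ee_rot: [0.537, -0.461, 0.536, 0.461]
force: [0.8, -0.9, 0.2]
grip_width: 1.001
```

Run:
```python
from go import *
plan((381.4,-315.5,110),1.428)
```

```text
t 9.4 tcp [ 416.4 -203.9  230.1] tilt [ 1.e-04  0.e+00 -1.e+00] jaw 1.419 j1,j6 [-0.709 -2.128] grip 1.001 F [ 0.8 -0.9  0.2]
shift cm [ 12.01   1.78 -11.56] turn units -0.1 or 35.9
```

Emit:
{"op": "send_rows", "data": {"rows": "1 0 0 0 0;1 0 0 0 0"}}

```text
time_s: 9.65
eef_pos: [416.9, -202.9, 229.9]
ee_rot: [0.538, -0.458, 0.538, 0.459]
force: [-0.5, 1.2, 0.6]
grip_width: 0.997
```

Run:
```python
from go import *
plan((381.4,-315.5,100),1.428)
```

```text
t 9.7 tcp [ 416.9 -202.9  229.9] tilt [-4.e-04  6.e-04 -1.e+00] jaw 1.411 j1,j6 [-0.707 -2.117] grip 0.997 F [-0.5  1.2  0.6]
shift cm [ 12.99   1.71 -11.69] turn units -0.2 or 35.8
```

Emit:
{"op": "send_rows", "data": {"rows": "1 0 0.6 -4 -0.2;1 1 1.2 -8 -0.2;1 3 1.7 -11.7 -0.2;1 7 1.7 -11.7 -0.2;1 10.5 1.7 -11.7 -0.2;1 13 1.7 -11.7 -0.2;1 13 1.7 -11.7 -0.2;1 13 1.7 -11.7 -0.2"}}

```text
time_s: 10.45
eef_pos: [382.9, -314.8, 101.0]
ee_rot: [0.534, -0.464, 0.533, 0.464]
force: [0.8, -0.3, 0.1]
grip_width: 0.998
```

Run:
```python
from go import *
from seg import seg
plan((381.4,-315.5,8),1.428)
p=capture("top");save(p,"c_t.png",(300,160,420,260),6)
for t in ["carton_center"]: print(t,nets.spot_point(p,t))
p=capture("side");save(p,"c_s.png",(170,150,350,285),4)
for t in ["carton_center","carton_magazine_top"]: print(t,nets.spot_point(p,t))
q=seg(p,(381,-315,18),18,30); print([x for x in q[:4]])
```

```text
t 10.4 tcp [ 382.9 -314.8  101. ] tilt [ 3.e-04 -3.e-04 -1.e+00] jaw 1.432 j1,j6 [-0.925 -2.357] grip 0.998 F [ 0.8 -0.3  0.1]
shift cm [ 9.3   0.14 -0.08] turn units 0.04 or -35.96
carton_center []
carton_center [{'location': [380.1, -309.0, 10.2], 'confidence': 0.73}]
carton_magazine_top [{'location': [556.8, -116.3, 41.9], 'confidence': 0.94}]
[array([ 299.10747826, -388.18303317]), np.float64(0.7318043569092598), array([70.79605241, 98.83067674]), ((308.6282958984375, -387.31378173828125), (77.06148529052734, 109.46065521240234), 61.170066833496094)]
```

View pics/c_s.png

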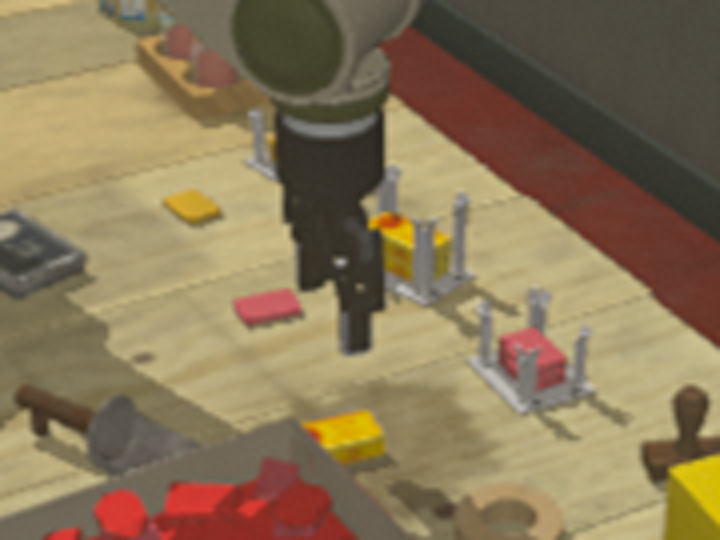

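View pics/c_t.png

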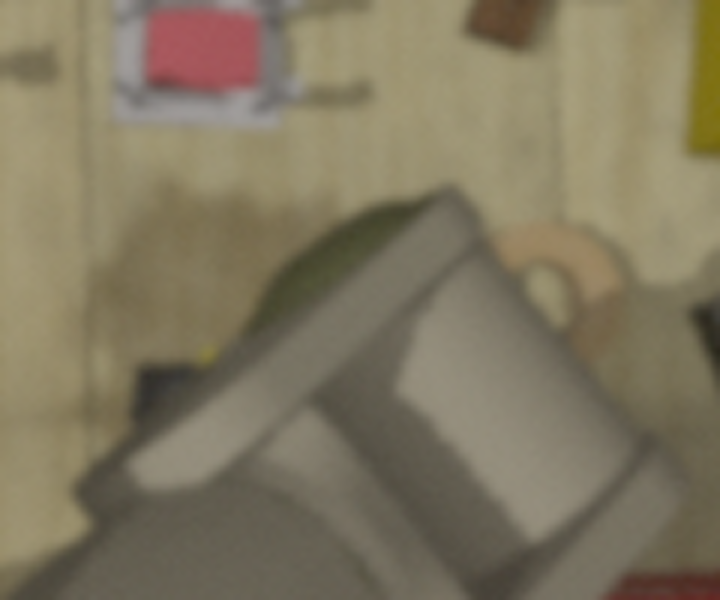

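Emit:
{"op": "send_rows", "data": {"rows": "1 3 0.1 -0.1 0;1 6 0.1 -0.1 0;1 8.5 0.1 -0.1 0;1 9.9 0.1 -0.1 0;1 9.9 0.1 -0.1 0;1 9.9 0.1 -0.1 0;0.3 9.9 0.1 -0.1 0;0.3 9.9 0.1 -0.1 0;0.3 9.9 0.1 -0.1 0;0.3 9.9 0.1 -0.1 0;0.3 9.9 0.1 -0.1 0;0.3 9.9 0.1 -0.1 0", "grip_force": 20}}

```text
time_s: 11.9
eef_pos: [381.3, -316.5, 1.8]
ee_rot: [0.534, -0.464, 0.534, 0.464]
force: [-1.0, 0.9, 5.3]
grip_width: 0.42
```

Run:
```python
from go import *
plan((556.7,-116.8,150),0.347)
p=capture("side");save(p,"c_s2.png",(170,150,350,285),4)
```

```text
t 11.9 tcp [ 381.3 -316.5    1.8] tilt [ 6.e-04 -7.e-04 -1.e+00] jaw 1.431 j1,j6 [-0.93  -2.361] grip 0.42 F [-1.   0.9  5.3]
shift cm [-14.82 -14.6   22.21] turn units 12.42 or -23.58
```

View pics/c_s2.png

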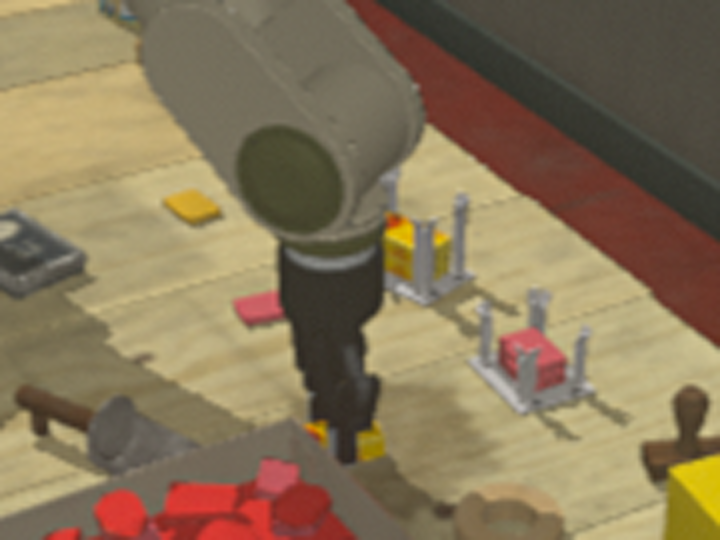

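Emit:
{"op": "send_rows", "data": {"rows": "0.3 -4 0 0 0;0.3 -8 0 0 0;0.3 -12 0 0 0;0.3 -14.8 -2 3 1;0.3 -14.8 -4.5 7 2.5;0.3 -14.8 -7 10.8 4;0.3 -14.8 -9.6 14.6 5.5;0.3 -14.8 -12 18.4 7;0.3 -14.8 -14.6 22.2 8.5;0.3 -14.8 -14.6 22.2 10;0.3 -14.8 -14.6 22.2 11.5;0.3 -14.8 -14.6 22.2 12.4"}}

```text
time_s: 13.15
eef_pos: [556.6, -116.2, 149.0]
ee_rot: [0.696, -0.121, 0.697, 0.122]
force: [-0.9, -0.8, 0.6]
grip_width: 0.421
```

Emit:
{"op": "send_rows", "data": {"rows": "0.3 0 0 0 0;0.3 0 0 0 0"}}

```text
time_s: 13.35
eef_pos: [556.5, -116.7, 149.2]
ee_rot: [0.696, -0.123, 0.696, 0.124]
force: [-0.1, -0.4, -0.1]
grip_width: 0.423
```

Run:
```python
from go import *
plan((556.7,-116.8,60),0.347)
p=capture("side");save(p,"c_s3.png",(220,100,350,198),6)
for t in ["carton_center","carton_magazine_top"]: print(t,nets.spot_point(p,t))
p=capture("top");save(p,"c_t3.png",(200,110,330,208),6)
for t in ["carton_center","carton_magazine_top"]: print(t,nets.spot_point(p,t))
```

```text
t 13.3 tcp [ 556.5 -116.7  149.2] tilt [-2.e-04  1.e-04 -1.e+00] jaw 0.351 j1,j6 [-0.413 -0.764] grip 0.423 F [-0.1 -0.4 -0.1]
shift cm [ 8.92 -0.02  0.02] turn units 0.05 or -35.95
carton_center [{'location': [557.1, -114.7, 153.8], 'confidence': 0.73}]
carton_magazine_top [{'location': [555.5, -115.5, 40.2], 'confidence': 0.86}]
carton_center []
carton_magazine_top []
```

View pics/c_s3.png

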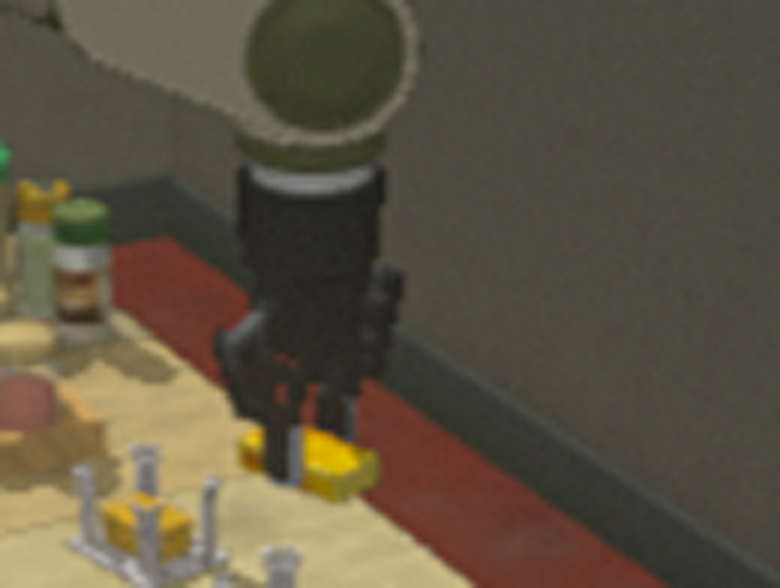

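View pics/c_t3.png

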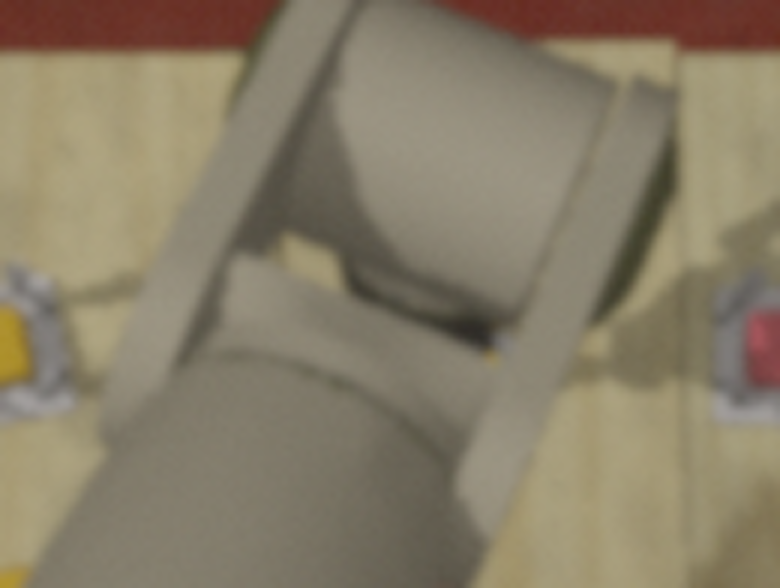

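Emit:
{"op": "send_rows", "data": {"rows": "0.3 3 0 0 0;0.3 5.5 0 0 0;0.3 7.5 0 0 0;0.3 9 0 0 0;0.3 10 0 0 0;0.3 10.6 0 0 0;0.3 10.6 0 0 0;0.3 10.6 0 0 0"}}

```text
time_s: 14.45
eef_pos: [556.9, -116.9, 43.9]
ee_rot: [0.697, -0.123, 0.696, 0.123]
force: [-0.2, -0.8, 0.0]
grip_width: 0.416
```

Run:
```python
from go import *
plan((556.7,-116.8,41.8),0.347)
p=capture("side");save(p,"c_s4.png",(220,150,330,232),7)
```

```text
t 14.4 tcp [ 556.9 -116.9   43.9] tilt [ 1.e-03 -4.e-04 -1.e+00] jaw 0.349 j1,j6 [-0.413 -0.762] grip 0.416 F [-0.2 -0.8  0. ]
shift cm [ 0.21  0.01 -0.01] turn units 0.02 or -35.98
```

View pics/c_s4.png

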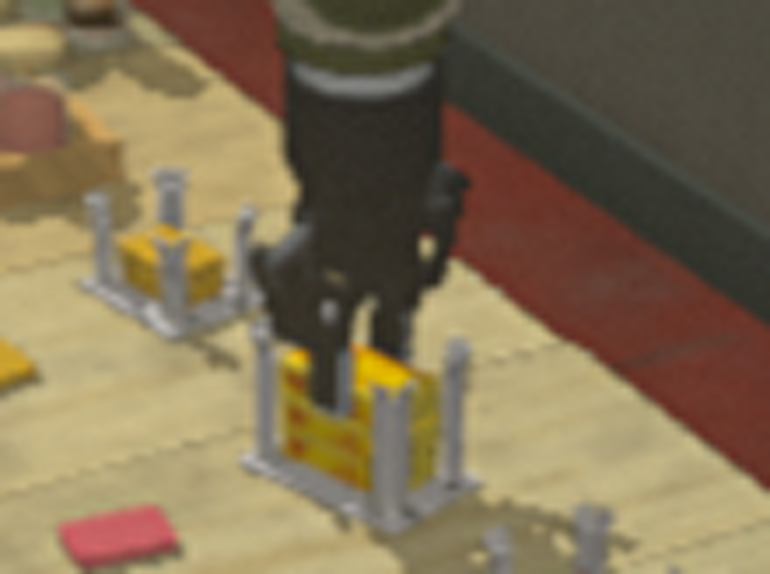

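Emit:
{"op": "send_rows", "data": {"rows": "0.3 0.1 0 0 0;0.3 0.2 0 0 0;0.3 0.2 0 0 0;0.5 0.2 0 0 0;0.6 0.2 0 0 0;0.75 0.2 0 0 0;0.75 0.2 0 0 0;0.75 -1 0 0 0;0.75 -3 0 0 0;0.75 -6 0 0 0;1 -10 0 0 0;1 -10 0 0 0"}}

```text
time_s: 15.7
eef_pos: [558.8, -117.6, 149.4]
ee_rot: [0.699, -0.125, 0.693, 0.121]
force: [-0.8, 0.4, -0.1]
grip_width: 0.997
```

Run:
```python
from go import *
plan((426.6,-117.5,110),1.426)
p=capture("side");save(p,"c_s5.png",(220,150,330,232),7)
for t in ["pink_packet_center","ochre_packet_center","carton_center"]: print(t,nets.spot_point(p,t))
```

```text
t 15.7 tcp [ 558.8 -117.6  149.4] tilt [ 0.0093 -0.0041 -0.9999] jaw 0.349 j1,j6 [-0.413 -0.762] grip 0.997 F [-0.8  0.4 -0.1]
shift cm [  3.82   4.56 -12.45] turn units -12.34 or 23.66
pink_packet_center [{'location': [422.2, -115.9, 3.4], 'confidence': 0.43}]
ochre_packet_center [{'location': [440.0, 74.1, 2.2], 'confidence': 0.6}]
carton_center [{'location': [557.8, -115.3, 48.5], 'confidence': 0.71}]
```

View pics/c_s5.png

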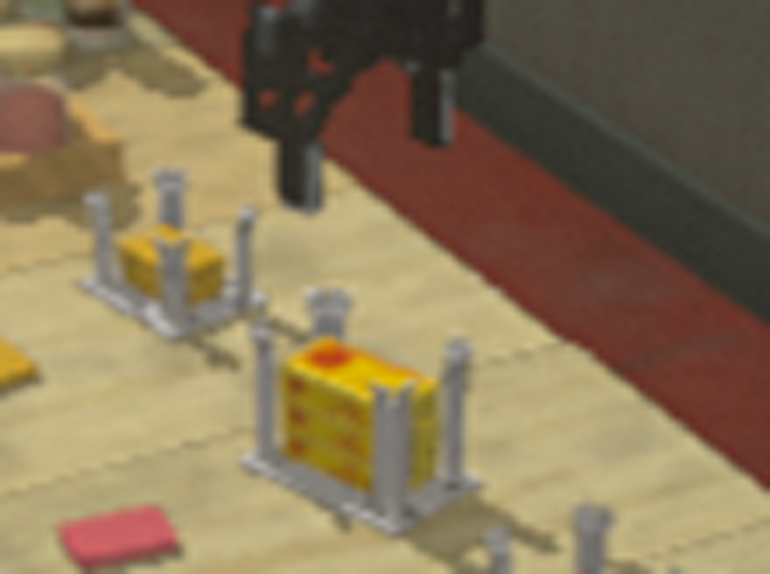

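Run:
```python
from go import *
from seg import seg
p=capture("side")
for n,g,z,k in [("pink",(426,-117,8),8,'pink'),("ochre",(442,71,8),8,None)]:
    c,a,s,r,m=seg(p,g,z,16,k)
    print(n,c.round(1),"yaw",a.round(3),"size",s.round(1),"rect",np.round(r[0],1),np.round(r[1],1),round(r[2],1))
```

```text
pink [ 425.3 -119.7] yaw 1.557 size [39.1 49.4] rect [ 425.5 -119.5] [41.  51.4] 82.8
ochre [441.2  67.2] yaw 0.071 size [33.2 49.8] rect [441.3  67.7] [35.  51.9] 6.6
```

Emit:
{"op": "send_rows", "data": {"rows": "1 0 1 -3 -1.5;1 0 2.2 -6 -3;1 0 3.4 -9.2 -4.5;1 0 4.6 -12.4 -6;1 0 4.6 -12.4 -7.5;1 0 4.6 -12.4 -9;1 0 4.6 -12.4 -10.5;1 1 4.6 -12.4 -12;1 3.8 4.6 -12.4 -12.3;1 3.8 4.6 -12.4 -12.3;1 3.8 4.6 -12.4 -12.3"}}

```text
time_s: 17.05
eef_pos: [424.1, -115.8, 105.3]
ee_rot: [0.536, -0.461, 0.536, 0.462]
force: [1.3, 1.0, -0.0]
grip_width: 1.001
```

Run:
```python
from go import *
plan((426.6,-117.5,20),1.426)
```

```text
t 17.1 tcp [ 424.1 -115.8  105.3] tilt [-1.4e-03  8.0e-04 -1.0e+00] jaw 1.421 j1,j6 [-0.534 -1.955] grip 1.001 F [ 1.3  1.  -0. ]
shift cm [ 8.53 -0.29 -0.14] turn units -0.05 or 35.95
```

Emit:
{"op": "send_rows", "data": {"rows": "1 3 -0.25 -0.2 0;1 6 -0.25 -0.2 0;1 8 -0.25 -0.2 0;1 9.6 -0.25 -0.2 0;1 10.3 -0.25 -0.2 0;0.7 10.6 -0.25 -0.2 0;0.6 10.6 -0.25 -0.2 0;0.5 10.6 -0.25 -0.2 0;0.3 10.6 -0.25 -0.2 0;0.3 10.6 -0.25 -0.2 0;0.3 10.6 -0.25 -0.2 0;0.3 10.6 -0.25 -0.2 0"}}

```text
time_s: 18.25
eef_pos: [426.9, -118.5, 0.2]
ee_rot: [0.536, -0.462, 0.536, 0.461]
force: [-1.3, 0.6, 6.2]
grip_width: 0.436
```

Run:
```python
from go import *
plan((562.5,-302.3,120),-0.035)
p=capture("side");save(p,"p_s.png",(190,180,290,255),7)
```

```text
t 18.2 tcp [ 4.269e+02 -1.185e+02  2.000e-01] tilt [ 1.3e-03 -8.0e-04 -1.0e+00] jaw 1.422 j1,j6 [-0.536 -1.959] grip 0.436 F [-1.3  0.6  6.2]
shift cm [-11.95 -16.14 -16.18] turn units 16.7 or -19.3
```

View pics/p_s.png

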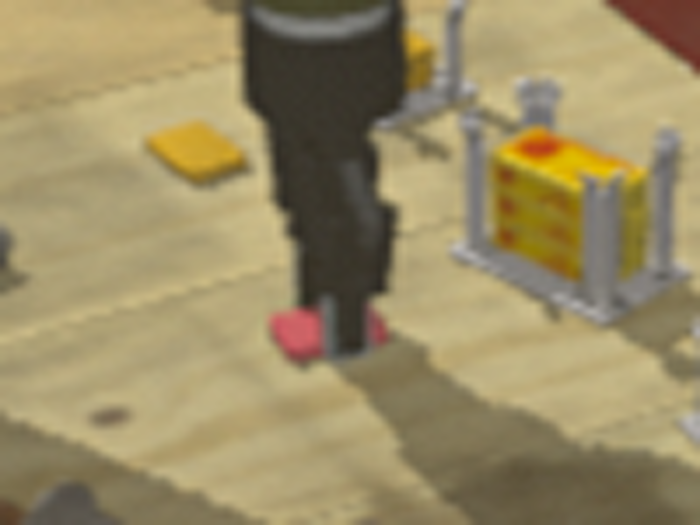

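Emit:
{"op": "send_rows", "data": {"rows": "0.3 -3 0 0 0;0.3 -6 0 0 0;0.3 -10 0 0 0;0.3 -12 -2.5 -2.5 1.5;0.3 -12 -5 -5 3;0.3 -12 -8 -8 4.5;0.3 -12 -11 -11 6;0.3 -12 -14 -14 7.5;0.3 -12 -16.1 -16.2 9;0.3 -12 -16.1 -16.2 10.5;0.3 -12 -16.1 -16.2 12;0.3 -12 -16.1 -16.2 13.5"}}

```text
time_s: 19.5
eef_pos: [561.7, -302.4, 119.4]
ee_rot: [0.702, -0.084, 0.702, 0.084]
force: [0.3, 0.1, 0.4]
grip_width: 0.428
```

Emit:
{"op": "send_rows", "data": {"rows": "0.3 0 0 0 1.5;0.3 0 0 0 3.1;0.3 0 0 0 3.1;0.3 0 0 0 3.1"}}

```text
time_s: 19.9
eef_pos: [561.7, -302.3, 119.6]
ee_rot: [0.707, 0.008, 0.707, -0.008]
force: [0.2, -0.7, 0.4]
grip_width: 0.433
```

Run:
```python
from go import *
from seg import seg
plan((562.5,-302.3,29),-0.035)
p=capture("side");save(p,"p_s2.png",(240,150,360,240),6.5)
for t in ["pink_packet_center","pink_magazine_top"]: print(t,nets.spot_point(p,t))
c,a,s,r,m=seg(p,(562.5,-302.3,28),28,15,'pink');print(c,a,s,r)
```

```text
t 19.9 tcp [ 561.7 -302.3  119.6] tilt [ 2.e-04 -1.e-04 -1.e+00] jaw -0.023 j1,j6 [-0.677 -0.654] grip 0.433 F [ 0.2 -0.7  0.4]
shift cm [9.06 0.   0.08] turn units 0.14 or -35.86
pink_packet_center [{'location': [563.3, -298.2, 121.0], 'confidence': 0.59}, {'location': [561.4, 97.6, 27.7], 'confidence': 0.21}]
pink_magazine_top [{'location': [563.9, -305.4, 28.1], 'confidence': 0.95}]
[ 559.41827205 -312.6047784 ] -0.19114751096962346 [43.39860403 72.95509544] ((555.2040405273438, -315.1014099121094), (76.82125091552734, 49.466670989990234), 85.83353424072266)
```

View pics/p_s2.png

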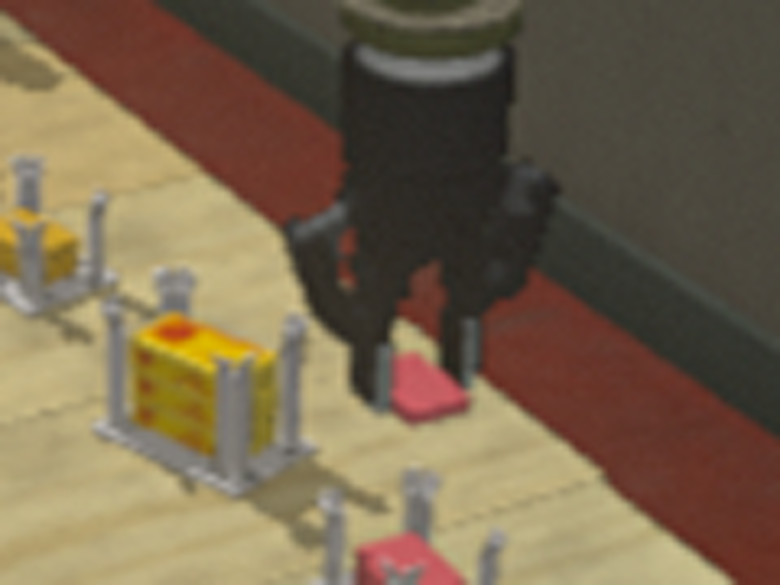

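Emit:
{"op": "send_rows", "data": {"rows": "0.3 3 -0.1 0.1 0.1;0.3 5 -0.1 0.1 0.1;0.3 6.5 -0.1 0.1 0.1;0.3 7.8 -0.1 0.1 0.1;0.3 8.6 -0.1 0.1 0.1;0.3 8.9 -0.1 0.1 0.1;0.3 8.9 -0.1 0.1 0.1;0.3 8.9 -0.1 0.1 0.1"}}

```text
time_s: 20.85
eef_pos: [563.0, -303.5, 31.0]
ee_rot: [0.707, 0.012, 0.707, -0.013]
force: [0.5, 0.9, 0.7]
grip_width: 0.431
```

Run:
```python
from go import *
plan((562.5,-303,28.5),-0.035)
p=capture("side");save(p,"p_s3.png",(260,190,360,265),7)
```

```text
t 20.9 tcp [ 563.  -303.5   31. ] tilt [ 9.e-04 -7.e-04 -1.e+00] jaw -0.035 j1,j6 [-0.677 -0.642] grip 0.431 F [0.5 0.9 0.7]
shift cm [ 0.25  0.05 -0.05] turn units 0.0 or -36.0
```

View pics/p_s3.png

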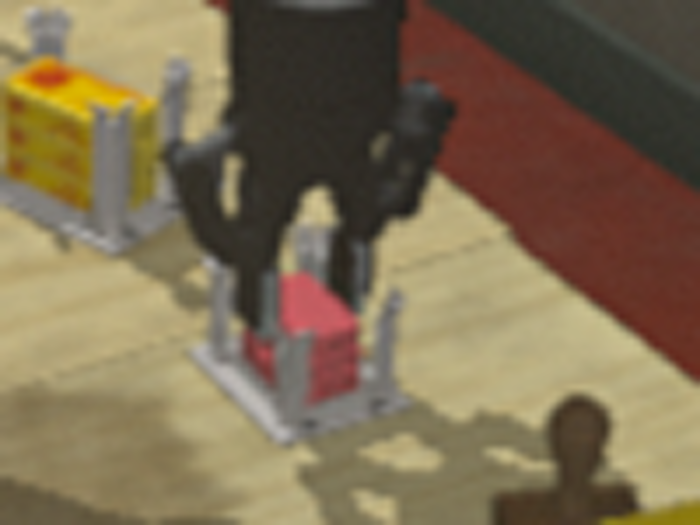

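Emit:
{"op": "send_rows", "data": {"rows": "0.3 0.1 0 0 0;0.3 0.2 0 0 0;0.3 0.25 0 0 0;0.3 0.25 0 0 0;0.5 0.25 0 0 0;0.6 0.2 0 0 0;0.75 0.2 0 0 0;0.75 0.2 0 0 0;0.75 -1 0 0 0;0.75 -3 0 0 0;0.75 -6 0 0 0;1 -10 0 0 0"}}

```text
time_s: 22.1
eef_pos: [562.1, -302.9, 131.0]
ee_rot: [0.706, 0.013, 0.708, -0.012]
force: [0.4, 0.4, 0.2]
grip_width: 0.897
```

Run:
```python
from go import *
plan((442,70,150),0.13)
p=capture("side");save(p,"p_s4.png",(260,190,360,265),7)
```

```text
t 22.1 tcp [ 562.1 -302.9  131. ] tilt [-0.0018  0.0015 -1.    ] jaw -0.035 j1,j6 [-0.677 -0.642] grip 0.897 F [0.4 0.4 0.2]
shift cm [ -1.82  36.85 -13.32] turn units -1.89 or 34.11
```

View pics/p_s4.png

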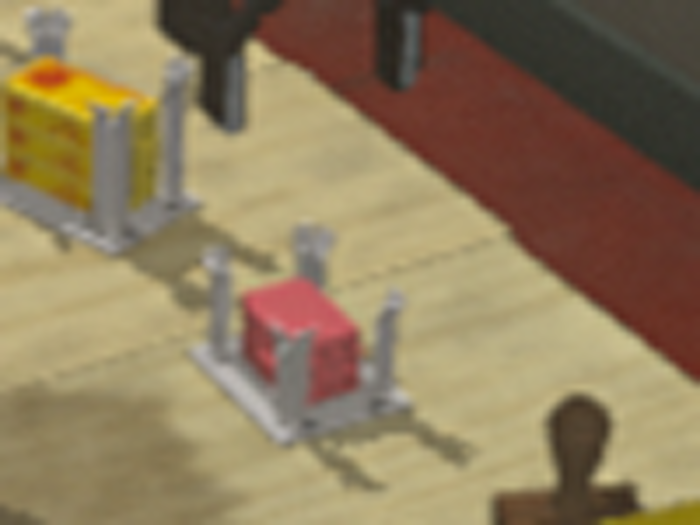

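Emit:
{"op": "send_rows", "data": {"rows": "1 -1 3 -1 -0.3;1 -1.8 7 -2.5 -0.6;1 -1.8 11.5 -4 -0.9;1 -1.8 16 -5.6 -1.2;1 -1.8 20.5 -7.3 -1.5;1 -1.8 25 -9 -1.6;1 -1.8 29.5 -10.6 -1.6;1 -1.8 34 -12.2 -1.6;1 -1.8 36.9 -13.3 -1.6;1 -1.8 36.9 -13.3 -1.6;1 -1.8 36.9 -13.3 -1.6"}}

```text
time_s: 23.25
eef_pos: [443.0, 70.3, 149.0]
ee_rot: [0.707, -0.038, 0.706, 0.037]
force: [-0.1, -0.4, 0.2]
grip_width: 1.005
```

Run:
```python
from go import *
plan((441.5,70.5,-1),0.10)
p=capture("side");save(p,"o_s.png",(190,140,290,215),7)
p=capture("top");save(p,"o_t.png",(160,140,260,215),7)
```

```text
t 23.2 tcp [443.   70.3 149. ] tilt [ 1.5e-03 -3.0e-04 -1.0e+00] jaw 0.106 j1,j6 [-0.105 -0.211] grip 1.005 F [-0.1 -0.4  0.2]
shift cm [15.    0.04 -0.17] turn units 0.07 or -35.93
```

View pics/o_s.png

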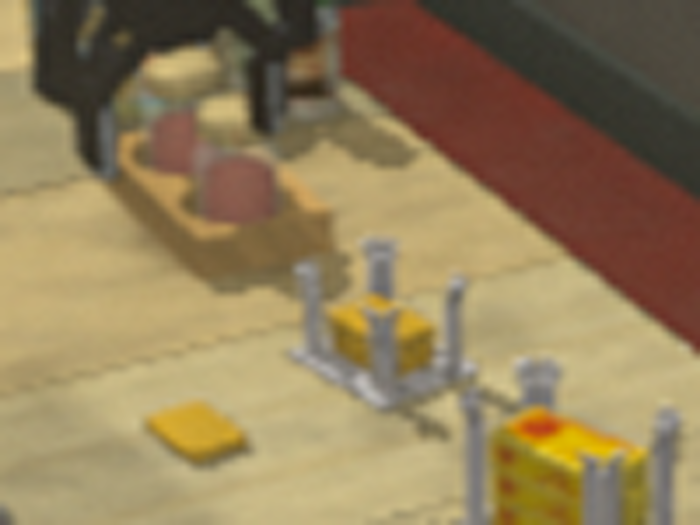

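View pics/o_t.png

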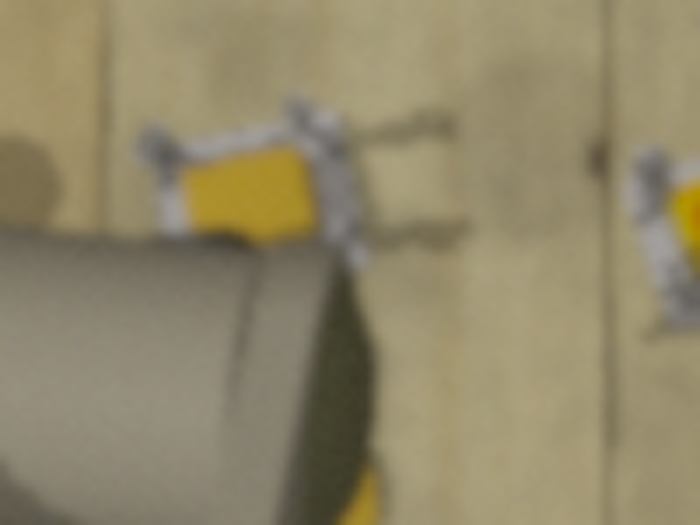

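Emit:
{"op": "send_rows", "data": {"rows": "1 4 0 -0.1 0.1;1 8 0 -0.1 0.1;1 11 0 -0.1 0.1;1 13.5 0 -0.1 0.1;1 14.7 0 -0.1 0.1;0.7 15 0 -0.1 0.1;0.6 15 0 -0.1 0.1;0.5 15 0 -0.1 0.1;0.3 15 0 -0.1 0.1;0.3 15 0 -0.1 0.1;0.3 15 0 -0.1 0.1;0.3 15 0 -0.1 0.1"}}

```text
time_s: 24.55
eef_pos: [442.4, 69.8, -0.8]
ee_rot: [0.707, -0.034, 0.706, 0.034]
force: [-0.9, -2.2, 6.9]
grip_width: 0.431
```

Run:
```python
from go import *
plan((563,95.5,120),0.18)
p=capture("side");save(p,"o_s2.png",(190,140,290,215),7)
```

```text
t 24.6 tcp [442.4  69.8  -0.8] tilt [ 1.8e-03 -6.0e-04 -1.0e+00] jaw 0.096 j1,j6 [-0.106 -0.202] grip 0.431 F [-0.9 -2.2  6.9]
shift cm [-12.06   1.4   12.27] turn units -0.96 or 35.04
```

View pics/o_s2.png

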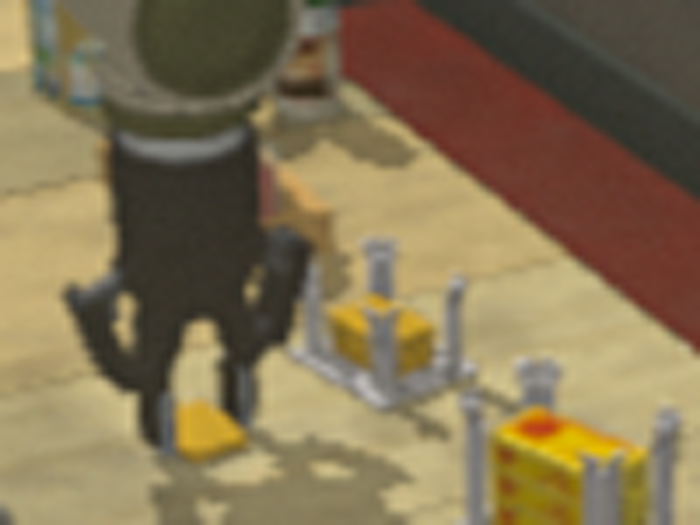

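Emit:
{"op": "send_rows", "data": {"rows": "0.3 -3 0 0 0;0.3 -6 0 0 0;0.3 -9 0 0 0;0.3 -12 0 1 0;0.3 -12 0.5 5 -0.4;0.3 -12 1 9 -0.7;0.3 -12 1.4 12.2 -1;0.3 -12 1.4 12.2 -1;0.3 -12 1.4 12.2 -1;0.3 -12 1.4 12.2 -1"}}

```text
time_s: 25.6
eef_pos: [561.0, 95.6, 118.3]
ee_rot: [0.704, -0.065, 0.704, 0.065]
force: [-0.5, 0.3, 0.3]
grip_width: 0.434
```

Run:
```python
from go import *
plan((563,95.5,28),0.18)
p=capture("side");save(p,"o_s3.png",(190,110,310,200),6)
for t in ["ochre_packet_center","ochre_magazine_top"]: print(t,nets.spot_point(p,t))
```

```text
t 25.6 tcp [561.   95.6 118.3] tilt [-7.e-04  0.e+00 -1.e+00] jaw 0.183 j1,j6 [-0.037 -0.22 ] grip 0.434 F [-0.5  0.3  0.3]
shift cm [ 9.03 -0.05  0.2 ] turn units 0.03 or -35.97
ochre_packet_center [{'location': [557.9, 98.8, 118.7], 'confidence': 0.63}, {'location': [557.5, -115.6, 40.9], 'confidence': 0.16}]
ochre_magazine_top [{'location': [562.0, 96.4, 28.7], 'confidence': 0.8}, {'location': [437.8, -464.7, 8.7], 'confidence': 0.67}, {'location': [595.2, -460.4, 31.7], 'confidence': 0.39}]
```

View pics/o_s3.png

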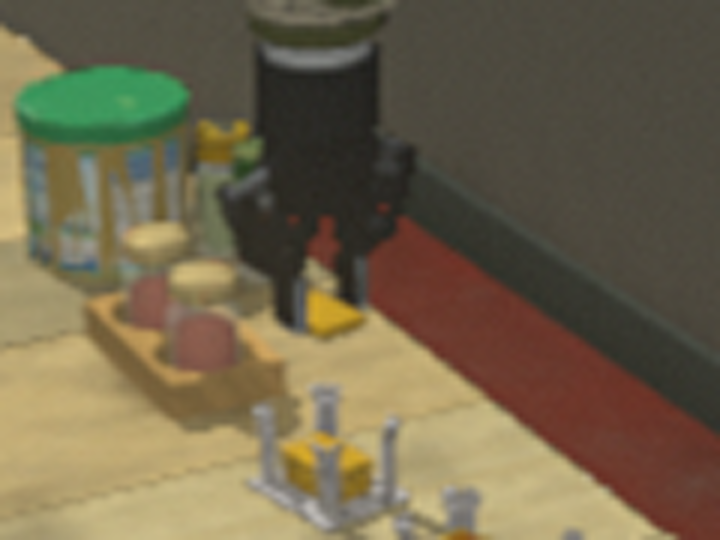

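Emit:
{"op": "send_rows", "data": {"rows": "0.3 3 -0.1 0.1 0;0.3 5 -0.1 0.1 0;0.3 6.5 -0.1 0.1 0;0.3 7.8 -0.1 0.1 0;0.3 8.5 -0.1 0.1 0;0.3 8.8 -0.1 0.1 0;0.3 8.8 -0.1 0.1 0;0.3 8.8 -0.1 0.1 0"}}

```text
time_s: 26.55
eef_pos: [563.4, 94.8, 30.9]
ee_rot: [0.705, -0.065, 0.704, 0.065]
force: [-0.4, -0.5, -0.3]
grip_width: 0.435
```

Run:
```python
from go import *
plan((562.5,95,27.7),0.18)
p=capture("side");save(p,"o_s4.png",(205,140,305,215),7)
```

```text
t 26.6 tcp [563.4  94.8  30.9] tilt [ 0.0011 -0.     -1.    ] jaw 0.183 j1,j6 [-0.038 -0.221] grip 0.435 F [-0.4 -0.5 -0.3]
shift cm [ 0.32  0.03 -0.08] turn units 0.04 or -35.96
```

View pics/o_s4.png

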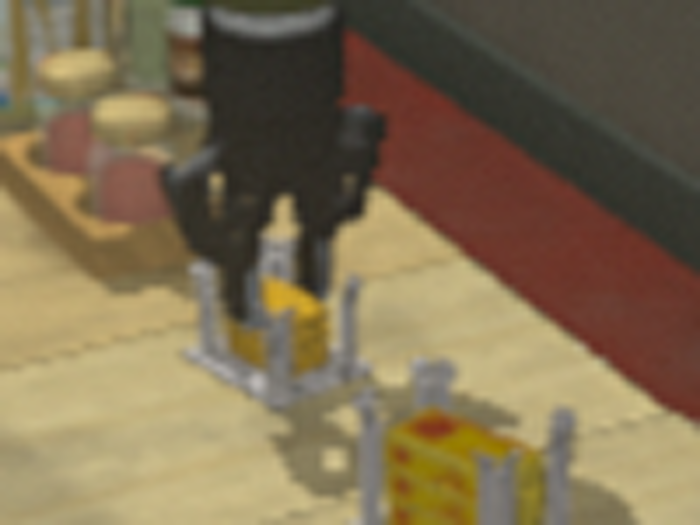

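Emit:
{"op": "send_rows", "data": {"rows": "0.3 0.1 0 0 0;0.3 0.2 0 0 0;0.3 0.27 0 0 0;0.3 0.27 0 0 0;0.5 0.27 0 0 0;0.6 0.2 0 0 0;0.75 0.2 0 0 0;0.75 0.2 0 0 0;0.75 -1 0 0 0;0.75 -3 0 0 0;0.75 -6 0 0 0;1 -10 0 0 0"}}

```text
time_s: 27.8
eef_pos: [562.3, 94.8, 131.2]
ee_rot: [0.703, -0.065, 0.705, 0.065]
force: [1.1, 0.2, -0.6]
grip_width: 0.899
```

Emit:
{"op": "send_rows", "data": {"rows": "1 -4 0 -4 0;1 -8 0 -8 0;1 -12 0 -13 0;1 -14 0 -18 0;1 -14 0 -18 0;1 -14 0 -18 0;1 -14 0 -18 0"}}

```text
time_s: 28.5
eef_pos: [386.1, 62.0, 271.1]
ee_rot: [0.705, -0.065, 0.703, 0.064]
force: [0.6, 0.6, 0.6]
grip_width: 0.996
```

Run:
```python
from go import *
from seg import seg
plan((442,70,150),0.13)
p=capture("side");save(p,"f_s.png",(190,110,370,245),4.2)
for t in ["saffron_jar_center","carton_center","pink_packet_center","ochre_packet_center","tape_roll_center","rubber_stamp_center"]: print(t,[(np.round(r["location"]),r["confidence"]) for r in nets.spot_point(p,t)][:2])
p=capture("top");save(p,"f_t.png",(80,130,420,260),2.3)
for n,g,z,k in [("cmag",(555,-115,58),58,None),("pmag",(565,-302,36),36,'pink'),("omag",(562,95,36),36,None)]:
    c,a,s,r,m=seg(p,g,z,18,k)
    print(n,c.round(1),"yaw",a.round(3),"size",s.round(1),"rect",np.round(r[0],1),np.round(r[1],1),round(r[2],1))
```

```text
t 28.5 tcp [386.1  62.  271.1] tilt [ 2.1e-03 -2.0e-04 -1.0e+00] jaw 0.183 j1,j6 [-0.143 -0.325] grip 0.996 F [0.6 0.6 0.6]
shift cm [12.12 -0.22  5.61] turn units 0.6 or -35.4
saffron_jar_center [(array([562., 276.,  45.]), 0.49), (array([564., 278.,   4.]), 0.19)]
carton_center [(array([ 558., -111.,   48.]), 0.5)]
pink_packet_center [(array([ 562., -301.,   31.]), 0.65)]
ochre_packet_center [(array([562., 100.,  31.]), 0.58)]
tape_roll_center [(array([ 439., -465.,    9.]), 0.95)]
rubber_stamp_center [(array([ 594., -458.,   36.]), 0.56), (array([562.,  94.,  31.]), 0.53)]
cmag [ 555.5 -116.7] yaw 0.365 size [34.1 69.7] rect [ 555.5 -117.1] [35.1 71.6] 21.1
pmag [ 561.9 -300.8] yaw -0.021 size [35.  48.5] rect [ 561.9 -301.1] [50.4 37.4] 85.1
omag [562.5  93.9] yaw 0.136 size [30.6 44.4] rect [562.7  94. ] [32.3 46.1] 10.2
```

View pics/f_s.png

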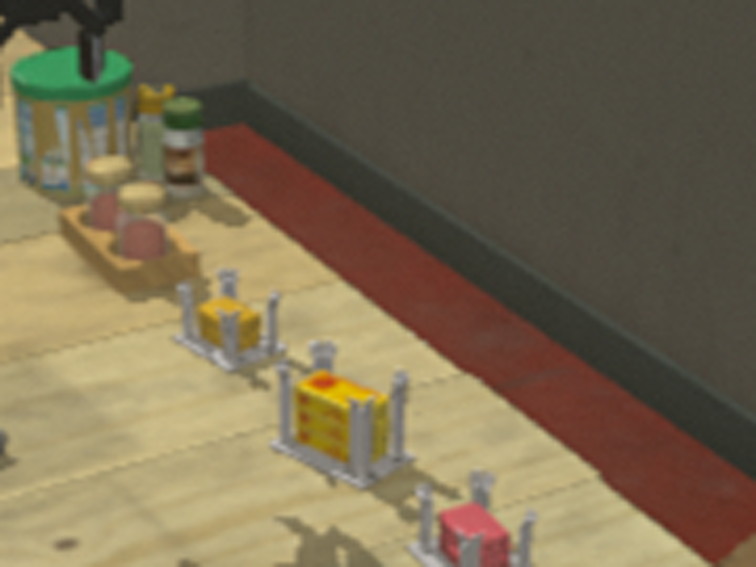

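View pics/f_t.png

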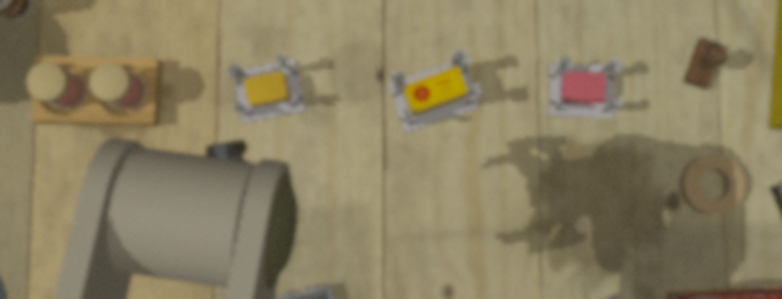

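All four goods are in place. The tape roll and the stamp have not moved, and the gripper is clear.

```bash
python3 -c "
from rig import workorder
print(workorder.finish_job())"
```

```text
the job is handed in; nothing more can be done
None
```

All four goods are back with their own kind, placed in the order you asked, and the job was handed in at about 28.6 s of the 128 s allowed. `finish_job` reports no verdict, so the result below rests on my own last checks.

- **Saffron jar:** it stands upright in the empty well, at about (562, 276). The network put its centre at z = 45, and 44 is expected.
- **Yellow carton, pink packet and ochre packet:** each lies flat on its own stack between the corner angles.
    - Measured from the top picture, each centre is within about 2 mm of the stack position I measured at the start, and each yaw within about 0.02 rad.
    - The carton's red mark faces the same way as those on its stack.
- **Tape roll and stamp:** they are where they were, with readings unchanged to within 1–3 mm.
- **Gripper:** it was empty and clear of everything at hand-in. The highest force I saw at the end of a move was about 7 N.

**Disagreements:** in the last check the networks gave the carton and the ochre packet 4–6 mm off in y from my colour measurement. They also gave both packets about 1 mm low and once labelled the ochre stack as the stamp. The pictures agree with my measurement.

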